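# Lock off the instrument washer's isolator on the medicine-preparation bench

## Robot

A 6-joint arm with a two-finger parallel gripper is mounted at the origin on the work surface. World frame = base frame: x ahead of the robot, y to its left, z up, the work surface at z = 0. Lengths are in m, angles in rad, forces in N, time in s.
With the tool pointing down it reaches from about 0.425 to 0.925 m from the base axis. Payload 12.5 kg.
Tool frame: the origin (TCP) lies midway between the tips of the shut fingers; the grasp point (between the pads) lies 19 mm behind it; z points along the fingers, x is the direction in which the jaws open and shut, and the axes are right-handed (so a half turn about z gives the same grasp; the last joint's range is limited). The gripper opens to 85 mm and grips with 20 to 120 N. Pads are 22 mm wide; open, the fingers measure 114 mm over their backs; the gripper's body (76 mm by 85 mm) begins 54 mm behind the grasp point. The pads swing forward as they close: fully open they stand 13 mm farther back than shut.
Start: joints at [1.033, 0.491, 1.559, -0, 1.092, -0.106], TCP at [0.262, 0.568, 0.231] pointing down, gripper open.
Joint ranges: [-3.1, 3.1], [-0.84, 2.19], [0.05, 2.79], [-1.13, 4.28], [0.06, 2.93], [-2.69, 2.69]. Speed limits (rad/s): [2.22, 2.22, 2.79, 3.14, 3.14, 3.14].

## Interface

Orientations are given as a unit quaternion [w, x, y, z].
In Python, from bench import read_state, get_image, close_job gives the robot as it stands. The module is installed in compiled form; this text tells all that it offers.
- The arm moves only by the shell command python3 -m handwheel 'ROWS' [FORCE]. ROWS is JSON, a list of rows, each a list of 3 entries, a list of its own where there are three numbers: the finger opening in cm, from 0 to 8.54, then the shift along the tool's x, y, z in cm, then the turn about the tool's z in rad. A call has exactly 10 rows; each row is the pose to reach, as a shift and turn from the pose commanded when the call began, along the tool's axes at that moment; what a row does not reach only later rows make up. A row lasts 1/10 s, in which the tool goes at most 50 mm and 8.59 degrees, less where a joint would pass 70% of its speed; a pose out of reach is approached as far as the arm can. A call with a gripper value outside its range is refused whole. The fingers move at their own pace and stop on an object; FORCE is the grip in N (left out, the last holds). Time passes only in rows, so rows that repeat a pose let the fingers close, or fill a call up. It gives the time, the measured TCP pose, the force and the opening at its end, in the units of the state.
- read_state(): the state, without advancing time (a new reading comes with each control period).
- get_image(name): name is "scene" or "top"; returns a dict with "img" (384x512x3 uint8, blue, green, red), "z_map" (384x512 float32, m along the optical axis (not along the pixel's ray), 0 where there is no reading), "vertical_fov" (degrees; the focal length in pixels is half the picture's height over the tangent of half this angle, whatever the lens; pixels are square), "cx", "cy" (the principal point, pixels), "rvec" (rotation vector, rad) and "tvec" (3), from world to camera coordinates, as OpenCV has them. Camera axes: x right, y down, z forward; pixel columns grow to the right and rows downward; lengths in m; the calibration is good to about 2 mm. A picture is of the moment at which its call begins.
- close_job(): hands the job in, once; it reports no verdict.
The state is a dict: "clock": time; "joint_positions": joint angles; "qvel": joint speeds; "effort": joint torques, N m; "eef_pos": TCP position; "eef_rot": TCP orientation; "wrist_force": force on the tool from outside, world axes, zero at the start; "wrist_torque": the same for the moment, N m; "finger_gap": opening from 0.0 (shut) to 1.0 (fully open).
Only numpy, scipy, OpenCV 4.12 (cv2) and the standard library are available. Lean on these libraries where they do the work, as an engineer would, in place of code of your own. Each camera call takes 0.05 s, during which the arm holds its last target.

## Task

The instrument washer is due for service, so make its supply safe: on the larger of the two light-grey isolators on the steel bench, turn the black bar handle a quarter turn anticlockwise (seen from above), fully to off. Then swing that isolator's steel lockout hasp all the way out past the end of its box, ready for a padlock. Leave the smaller isolator's handle where it is, switched on.

Things in the scene. Friction and masses are not known exactly. Their poses are not given: they have to be found in the camera images.
- isolator: Larger of two like isolators (the other is 130x90x50 mm, to its left or right). Fixed light-grey box 190 (x) x 120 (y) x 60 mm high; origin: centre of its underside, z up. Its +x end, with the flat dark steel hasp on top, points away from the robot within 25 deg; a cable gland stands 18 mm out of the -x end. The black bar handle is on top, towards the -x end.
- handle (a joint): Its handle, rad. Vertical axis at box x -35, y 0 mm. Black bar 96 mm long, 14 thick, 66 to 106 mm above the bench, over a disc of radius 32 (top at 66). 0 = on: bar along the box's x; grows anticlockwise from above to a stop at 1.571 = off: bar along y. Starts at 0 to 0.3. Friction 0.12 N m, no spring, stays where left.
- hasp (a joint): Its hasp, rad: level dark steel plate 92x26x4 mm, top 66 mm above the bench, vertical pivot at box x 60, y 35 mm. 70 mm from the pivot stands its round grip post, 14 mm diameter, top at 101 mm. 0 = stowed, post at x 60, y -35; grows anticlockwise from above to a stop at 1.571 = out past the box's end, post at x 130, y 35. Starts at 0 to 0.2. Friction 0.05 N m, no spring.
- small_handle (a joint): The smaller isolator's black bar handle (60 mm long), rad; 0 = on, where it starts and must stay.

How it is judged:
By the outcome, as a careful person would: the job done as asked, in the order asked, and still so for the second after the job is handed in, with the robot touching nothing.
It also fails if it takes over 51 s, if anything falls off the work surface, if the arm or the gripper's body presses on something with over 40 N, if the wrist force passes 120 N, or if a joint passes its speed limit or range.

## Working session

There is one attempt and no reset: what is moved stays moved. The work goes in short steps, Python scripts to look and compute and a shell command to move; the robot and the scene stay as the last step left them, time stands still between calls to the robot, and variables do not carry over. Pictures are saved under pics/ and viewed, and the job is handed in when it is done.

```bash
mkdir -p pics; ls
cat > h.py <<'E'
import numpy as np,cv2
from bench import *
def cloud(d):
    z=d["z_map"];H,W=z.shape;f=H/2/np.tan(np.radians(d["vertical_fov"])/2)
    v,u=np.mgrid[:H,:W];P=np.stack([(u-d["cx"])/f*z,(v-d["cy"])/f*z,z],-1)
    R=cv2.Rodrigues(np.array(d["rvec"],float))[0]
    return (P-np.array(d["tvec"]).ravel())@R
E
python3 - <<'E'
from h import *
for n in("top","scene"):
    d=get_image(n);cv2.imwrite(f"pics/{n}0.png",d["img"]);np.savez(f"{n}0.npz",P=cloud(d),img=d["img"],z=d["z_map"])
    print(n,d["vertical_fov"],d["cx"],d["cy"],d["rvec"],d["tvec"])
s=read_state();print(s)
E
```

```text
pics
top 49.85590578833307 255.02832872870638 193.79238540971528 [ 2.20174728 -2.16318128  0.06307786] [-0.01402628  0.5209086   0.82587014]
scene 43.302141246438374 257.9140781012822 191.0401689575532 [ 2.32963415  1.09611789 -0.35673222] [-0.33141014 -0.27071603  1.21343057]
{'clock': 0.1, 'joint_positions': array([ 1.03341197e+00,  4.91497633e-01,  1.55939160e+00,  2.30050522e-05,
        1.09168720e+00, -1.05615686e-01]), 'qvel': array([ 0.00080285, -0.00059854, -0.00204467,  0.00017468, -0.00025968,
       -0.00229426]), 'effort': array([ 3.23332548e-03, -6.19451737e+01, -2.62026626e+01, -1.11873483e-04,
        2.97444800e-03, -3.72820205e-05]), 'eef_pos': array([0.26143123, 0.56748013, 0.23078613]), 'eef_rot': array([ 2.10963104e-04,  8.42165991e-01,  5.39218140e-01, -4.44469277e-04]), 'wrist_force': array([0.2545581 , 0.01657822, 0.05662742]), 'wrist_torque': array([ 0.02098901,  0.00555546, -0.00985246]), 'finger_gap': 0.9954802187038657}
```

View pics/top0.png

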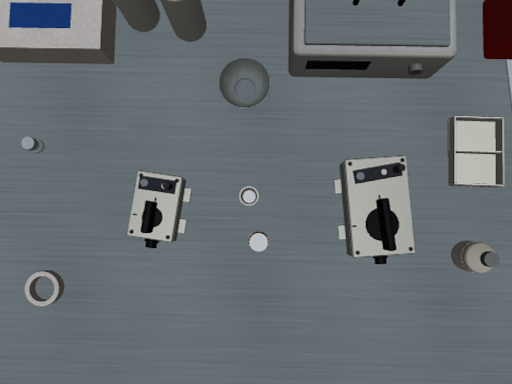

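View pics/scene0.png

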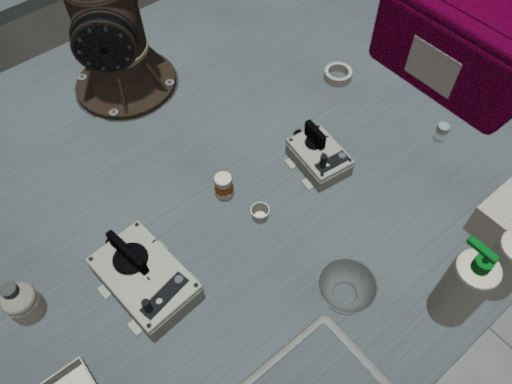

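The top view shows the larger isolator at about (379,206), with its bar at (385,224), its hasp at (380,172) and the post near (400,167). The gland faces the robot at (380,259). The small isolator is at (157,206).

Run:
```python
from h import *
for n in("top","scene"):
    D=np.load(n+"0.npz");P=D["P"];img=D["img"].astype(int);ok=D["z"]>0
    br=img.mean(-1)
    bl=P[10:20,10:20] if 0 else None
    x,y,z=P[...,0],P[...,1],P[...,2]
    reg=ok&(x>.3)&(x<.75)&(y<-.05)&(y>-.45)
    print(n,"table z",np.median(z[reg&(z<.02)]))
    # box top: z .05-.07 
    m=(reg&(z>.05)&(z<.068)).astype(np.uint8)
    k,lab,st,c=cv2.connectedComponentsWithStats(m)
    i=1+np.argmax(st[1:,4]);q=P[(lab==i)]
    r=cv2.minAreaRect(q[:,:2].astype(np.float32)*1000);print("box",r,len(q),np.median(q[:,2]))
    b=reg&(z>.09)&(z<.115)
    k,lab,st,c=cv2.connectedComponentsWithStats(b.astype(np.uint8))
    for i in range(1,k):
        if st[i,4]>8:
            q=P[lab==i];r=cv2.minAreaRect(q[:,:2].astype(np.float32)*1000)
            print("hi",st[i,:5],r,q[:,:3].mean(0),q[:,2].max())
    # other tall items near
    b=ok&(x>.25)&(x<.95)&(y<.1)&(z>.02)
    k,lab,st,c=cv2.connectedComponentsWithStats(b.astype(np.uint8))
    for i in range(1,k):
        if st[i,4]>30:
            q=P[lab==i];print("obj",q.min(0).round(3),q.max(0).round(3))
img=cv2.imread("pics/top0.png")[140:275,320:440];cv2.imwrite("pics/crop0.png",cv2.resize(img,None,fx=4.4,fy=4.4,interpolation=cv2.INTER_CUBIC))
```

```text
top table z 0.00014490780239158154
box ((500.0771484375, -246.65777587890625), (189.99560546875, 120.99234771728516), 5.011484146118164) 5237 0.06031340562809179
hi [397 164   9   8  55] ((569.3401489257812, -275.0105895996094), (11.834068298339844, 13.700714111328125), 2.0696706771850586) [ 0.56956643 -0.27388615  0.09939475] 0.10346431779500083
hi [380 198  17  53 516] ((465.01324462890625, -249.91258239746094), (95.79912567138672, 15.242713928222656), 8.398487091064453) [ 0.46470808 -0.24796105  0.10375839] 0.11023985234690882
hi [482 251  18  16 215] ((404.6587829589844, -436.7611999511719), (27.40342140197754, 26.393827438354492), 73.14077758789062) [ 0.40483148 -0.43516826  0.0987414 ] 0.10239030486405004
obj [ 0.757 -0.369  0.02 ] [ 0.92  -0.069  0.16 ]
obj [ 0.813 -0.527  0.02 ] [ 0.934 -0.477  0.108]
obj [ 0.69  -0.033  0.02 ] [0.799 0.074 0.049]
obj [ 0.546 -0.507  0.02 ] [ 0.687 -0.403  0.034]
obj [ 0.387 -0.314  0.02 ] [ 0.6   -0.179  0.11 ]
obj [ 0.499 -0.011  0.02 ] [0.536 0.025 0.033]
obj [ 0.408 -0.033  0.022] [0.446 0.006 0.065]
obj [ 0.375 -0.461  0.02 ] [ 0.435 -0.
[... 370 characters left out ...]
i [  0 281  18  18 240] ((407.6041564941406, -437.84716796875), (25.047882080078125, 27.488597869873047), 64.6231689453125) [ 0.40879417 -0.43741306  0.09756393] 0.10171096467585045
hi [141 299   9  10  73] ((573.149658203125, -276.8367614746094), (12.782470703125, 12.41540813446045), 42.0032958984375) [ 0.57389518 -0.27664448  0.0981953 ] 0.102649522094517
obj [ 0.411 -0.036  0.02 ] [0.449 0.002 0.062]
obj [ 0.499 -0.013  0.02 ] [0.538 0.026 0.031]
obj [ 0.389 -0.316  0.02 ] [ 0.602 -0.181  0.108]
obj [ 0.692 -0.036  0.02 ] [0.8   0.074 0.048]
obj [ 0.384 -0.468  0.02 ] [ 0.438 -0.408  0.102]
obj [ 0.771 -0.237  0.115] [ 0.908 -0.07   0.145]
obj [ 0.548 -0.474  0.02 ] [ 0.603 -0.406  0.032]
```

View pics/crop0.png

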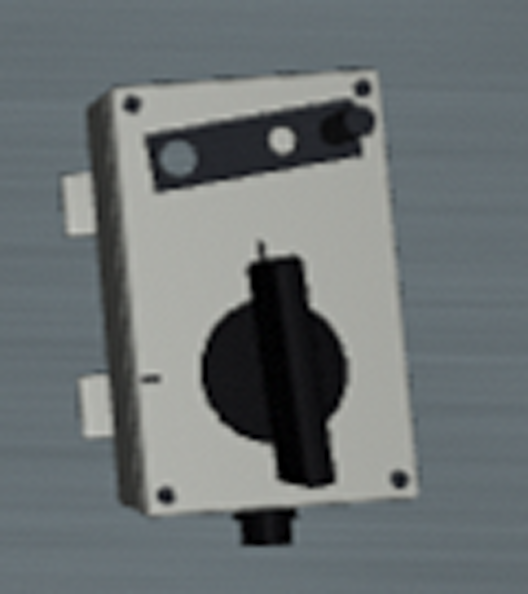

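```bash
cat >> h.py <<'E'
from scipy.spatial.transform import Rotation as Ro
def rel(p,yawdeg=None,frm=None):
    "target TCP p, tool-x heading deg -> tool-frame shift cm, turn rad"
    s=read_state();q=s["eef_rot"];R=Ro.from_quat([q[1],q[2],q[3],q[0]]).as_matrix()
    yaw=np.degrees(np.arctan2(R[1,0],R[0,0]))
    print("t",round(s["clock"],2),"pos",s["eef_pos"].round(4),"yaw",yaw.round(2),"tilt",R[2,2].round(5),"gap",round(s["finger_gap"],3),"F",s["wrist_force"].round(1),"q6",s["joint_positions"][5].round(2))
    print("shift cm",(R.T@(np.array(p)-s["eef_pos"])*100).round(2), "turn", None if yawdeg is None else round(-np.radians((yawdeg-yaw)),3))
E
python3 -c "
from h import *
rel([.5,.15,.2],-8)"
```

```text
t 0.1 pos [0.2614 0.5675 0.2308] yaw 65.26 tilt -1.0 gap 0.995 F [0.3 0.  0.1] q6 -0.11
shift cm [-27.93  39.14   3.1 ] turn 1.279
```

```bash
python3 -m handwheel '[[8.5,[-2.8,3.9,0.3],0.13],[8,[-5.6,7.8,0.6],0.26],[7,[-8.4,11.7,0.9],0.39],[6,[-11.2,15.6,1.2],0.52],[5,[-14,19.5,1.5],0.65],[5,[-16.8,23.4,1.8],0.78],[5,[-19.6,27.3,2.1],0.91],[5,[-22.4,31.2,2.4],1.04],[5,[-25.2,35.1,2.7],1.17],[5,[-27.9,39.1,3.1],1.28]]' 40
python3 -c "
from h import *
rel([.466,-.2503,.14],-81.55)"
```

```text
clock: 1.1
eef_pos: [0.5004, 0.1487, 0.2002]
eef_rot: [-0.0, 0.997, -0.073, -0.0]
wrist_force: [1.8, 1.2, 0.2]
finger_gap: 0.583
t 1.1 pos [0.5004 0.1487 0.2002] yaw -8.38 tilt -1.0 gap 0.583 F [1.8 1.2 0.2] q6 0.31
shift cm [ 2.41 39.98  6.02] turn 1.277
```

```bash
python3 -m handwheel '[[5,[0.2,4,0],0.13],[5,[0.5,8,0],0.26],[5,[0.7,12,0],0.39],[5,[1,16,0.5],0.52],[5,[1.2,20,1.5],0.65],[5,[1.5,24,2.5],0.78],[5,[1.7,28,3.5],0.91],[5,[1.9,32,4.5],1.04],[5,[2.2,36,5.5],1.17],[5,[2.4,40,6],1.28]]' 40
python3 -c "
from h import *
rel([.466,-.2503,.074],-81.55)"
```

```text
clock: 2.1
eef_pos: [0.4668, -0.2503, 0.1393]
eef_rot: [0.0, 0.756, -0.654, -0.001]
wrist_force: [1.3, 0.1, -0.1]
finger_gap: 0.585
t 2.1 pos [ 0.4668 -0.2503  0.1393] yaw -81.72 tilt -1.0 gap 0.585 F [ 1.3  0.1 -0.1] q6 0.81
shift cm [-0.    0.08  6.53] turn -0.003
```

```bash
python3 -m handwheel '[[5,[0,0.1,1.5],0],[5,[0,0.1,3],0],[5,[0,0.1,4.5],0],[5,[0,0.1,5.5],0],[5,[0,0.1,6.5],0],[5,[0,0.1,6.5],0],[4,[0,0.1,6.5],0],[3,[0,0.1,6.5],0],[2,[0,0.1,6.5],0],[1,[0,0.1,6.5],0]]' 40
python3 -m handwheel '[[0,[0,0,0],0],[0,[0,0,0],0],[0,[0,0,0],0],[0,[0,0,0],0],[0,[0,0,0],0],[0,[0,0,0],0],[0,[0,0,0],0],[0,[0,0,0],0],[0,[0,0,0],0],[0,[0,0,0],0]]' 40
python3 -c "
from h import *
rel([.466,-.2503,.074],5.1)"
```

```text
clock: 3.1
eef_pos: [0.4669, -0.2502, 0.076]
eef_rot: [0.0, 0.758, -0.652, 0.001]
wrist_force: [-0.1, -6.4, 3.5]
finger_gap: 0.157
clock: 4.1
eef_pos: [0.467, -0.2502, 0.076]
eef_rot: [0.0, 0.758, -0.652, 0.001]
wrist_force: [-2.4, -8.2, 2.6]
finger_gap: 0.154
t 4.1 pos [ 0.467  -0.2502  0.076 ] yaw -81.42 tilt -1.0 gap 0.154 F [-2.4 -8.2  2.6] q6 0.81
shift cm [-0.   0.1  0.2] turn -1.51
```

```bash
python3 -m handwheel '[[0,[0,0,0],-0.08],[0,[0,0,0],-0.16],[0,[0,0,0],-0.24],[0,[0,0,0],-0.32],[0,[0,0,0],-0.4],[0,[0,0,0],-0.48],[0,[0,0,0],-0.56],[0,[0,0,0],-0.64],[0,[0,0,0],-0.72],[0,[0,0,0],-0.8]]' 40
python3 -c "
from h import *
s=read_state();print(s['wrist_torque']);rel([.466,-.2503,.076],5.1)"
```

```text
clock: 5.1
eef_pos: [0.4663, -0.2493, 0.076]
eef_rot: [0.0, 0.953, -0.304, 0.0]
wrist_force: [-3.9, -3.5, 6.6]
finger_gap: 0.155
[-0.24970005  0.83906783 -0.08639284]
t 5.1 pos [ 0.4663 -0.2493  0.076 ] yaw -35.41 tilt -1.0 gap 0.155 F [-3.9 -3.5  6.6] q6 0.0
shift cm [0.03 0.1  0.  ] turn -0.707
```

```bash
python3 -m handwheel '[[0,[0,0,0],-0.1],[0,[0,0,0],-0.2],[0,[0,0,0],-0.3],[0,[0,0,0],-0.4],[0,[0,0,0],-0.5],[0,[0,0,0],-0.6],[0,[0,0,0],-0.68],[0,[0,0,0],-0.72],[0,[0,0,0],-0.75],[0,[0,0,0],-0.75]]' 40
python3 -c "
from h import *
s=read_state();print(s['wrist_torque']);rel([.466,-.2503,.076],5.1)"
```

```text
clock: 6.1
eef_pos: [0.4654, -0.2488, 0.076]
eef_rot: [-0.001, 0.998, 0.064, -0.001]
wrist_force: [-9.8, -1.0, 10.8]
finger_gap: 0.154
[-0.18344552  1.52850791 -0.94432483]
t 6.1 pos [ 0.4654 -0.2488  0.076 ] yaw 7.32 tilt -1.0 gap 0.154 F [-9.8 -1.  10.8] q6 -0.74
shift cm [0.04 0.15 0.  ] turn 0.039
```

The wrist torque rose from 0.09 to 0.94 N m, so the handle is at its stop. Next I release, rise and look.

```bash
python3 -m handwheel '[[2,[0,0,0],0],[3,[0,0,0],0],[4,[0,0,0],0],[4,[0,0,0],0],[4,[0,0,0],0],[4,[0,0,-1.5],0],[4,[0,0,-3],0],[4,[0,0,-5],0],[4,[0,0,-6.5],0],[4,[0,0,-8],0]]' 40
python3 - <<'E'
from h import *
d=get_image("top");cv2.imwrite("pics/t1.png",d["img"])
d=get_image("scene");cv2.imwrite("pics/s1.png",cv2.resize(d["img"][190:384,40:300],None,fx=3,fy=3))
P=cloud(d);x,y,z=P[...,0],P[...,1],P[...,2]
b=(d["z_map"]>0)&(x>.35)&(x<.65)&(y<-.15)&(y>-.35)&(z>.09)&(z<.115)
k,lab,st,c=cv2.connectedComponentsWithStats(b.astype(np.uint8))
for i in range(1,k):
    if st[i,4]>8: print(st[i],cv2.minAreaRect(P[lab==i][:,:2].astype(np.float32)*1000),P[lab==i].mean(0))
rel([.5710,-.2758,.16],5)
E
```

```text
clock: 7.1
eef_pos: [0.4665, -0.2489, 0.156]
eef_rot: [-0.0, 0.998, 0.065, 0.0]
wrist_force: [0.4, -0.3, -0.5]
finger_gap: 0.469
[100 229  50  42 601] ((467.81451416015625, -251.4001922607422), (16.91281509399414, 95.03749084472656), 6.141369342803955) [ 0.47012353 -0.25257682  0.10134868]
[141 299   9  10  74] ((572.5880737304688, -276.61383056640625), (12.230703353881836, 13.121479034423828), 10.15712833404541) [ 0.57383876 -0.27669121  0.09795536]
t 7.2 pos [ 0.4671 -0.2493  0.1568] yaw 7.4 tilt -1.0 gap 0.472 F [-0.4  0.3 -0.6] q6 -0.74
shift cm [ 9.96  3.97 -0.29] turn 0.042
```

View pics/s1.png

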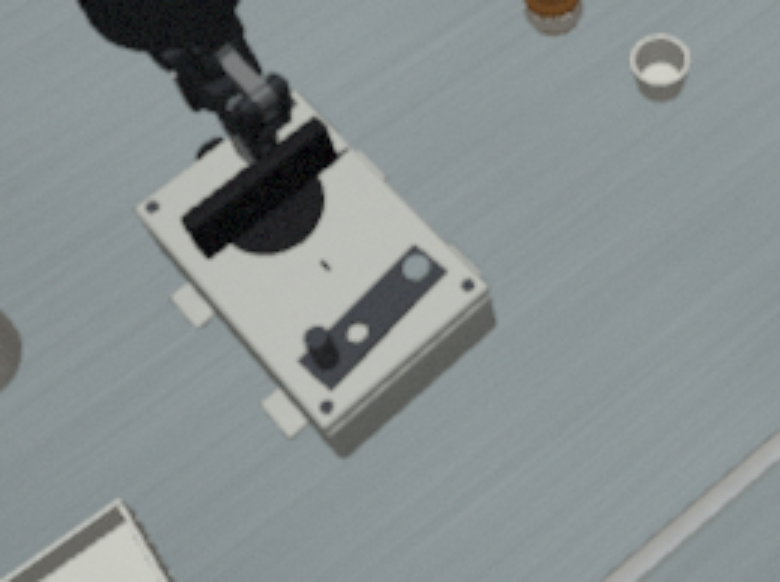

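The bar now lies across the box, about 1° from the box's y axis by depth measurement. The hasp post has not moved; it is at (318,345) in the crop. Next I go for the post.

```bash
python3 -c "
from h import *
rel([.5715,-.2755,.073],11.7)"
```

```text
t 7.2 pos [ 0.4671 -0.2493  0.1568] yaw 7.4 tilt -1.0 gap 0.472 F [-0.4  0.3 -0.6] q6 -0.74
shift cm [10.    3.93  8.41] turn -0.075
```

```bash
python3 -m handwheel '[[4,[2.5,1,0],-0.02],[4,[5,2,0],-0.04],[4,[7.5,3,0],-0.06],[4,[10,3.9,0],-0.07],[4,[10,3.9,0],-0.07],[4,[10,3.9,2],-0.07],[4,[10,3.9,4],-0.07],[4,[10,3.9,5],-0.07],[4,[10,3.9,5],-0.07],[4,[10,3.9,5],-0.07]]' 20
python3 - <<'E'
from h import *
rel([.5715,-.2755,.073],11.7)
d=get_image("scene");cv2.imwrite("pics/s2.png",cv2.resize(d["img"][190:384,40:300],None,fx=3,fy=3))
E
```

```text
clock: 8.2
eef_pos: [0.5706, -0.2748, 0.1055]
eef_rot: [-0.0, 0.995, 0.099, 0.0]
wrist_force: [-0.0, -0.4, 0.2]
finger_gap: 0.468
t 8.2 pos [ 0.5706 -0.2748  0.1055] yaw 11.4 tilt -1.0 gap 0.468 F [-0.  -0.4  0.2] q6 -0.75
shift cm [0.07 0.09 3.25] turn -0.005
```

View pics/s2.png

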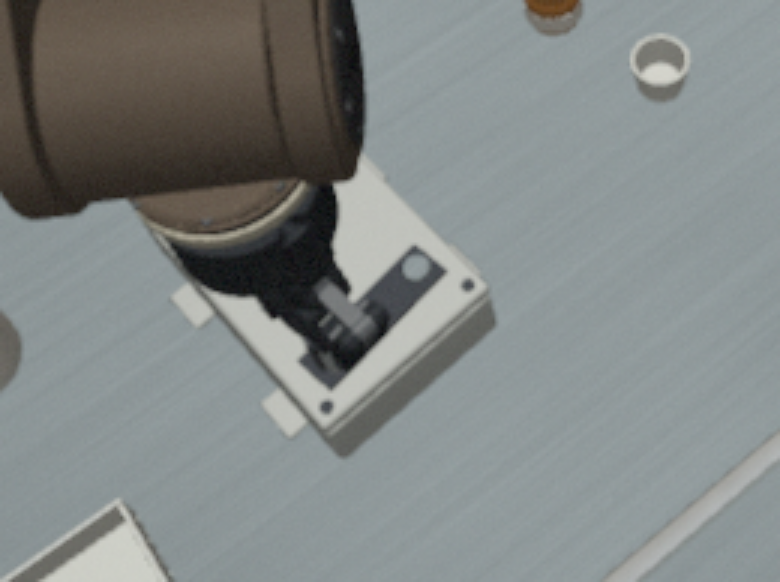

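The gripper is above the post, near (330,350), and looks aligned. I'll go down and close.

```bash
python3 -m handwheel '[[4,[0.1,0.1,1.2],0],[4,[0.1,0.1,2.2],0],[4,[0.1,0.1,3.1],0],[4,[0.1,0.1,3.1],0],[3,[0.1,0.1,3.1],0],[2,[0.1,0.1,3.1],0],[1,[0.1,0.1,3.1],0],[1,[0.1,0.1,3.1],0],[0,[0.1,0.1,3.1],0],[0,[0.1,0.1,3.1],0]]' 25
python3 - <<'E'
from h import *
rel([.5715,-.2755,.073],11.7)
# arc in tool axes about pivot: shifts for hasp swing, using current pos as post
s=read_state();p=s["eef_pos"][:2];c=np.array([.5573,-.2070]);v=p-c;print("r",np.hypot(*v),np.degrees(np.arctan2(v[1],v[0])))
q=s["eef_rot"];R=Ro.from_quat([q[1],q[2],q[3],q[0]]).as_matrix()
v=np.array([v[0],v[1],0]);rem=np.radians(5.08)-np.arctan2(v[1],v[0]);print("remaining",rem)
for k in range(1,13):
    a=k*.125
    w=Ro.from_rotvec([0,0,a]).apply(v)
    print(-a,(R.T@(w-v)*100).round(2))
E
```

```text
clock: 9.25
eef_pos: [0.572, -0.2756, 0.0746]
eef_rot: [0.0, 0.995, 0.099, 0.0]
wrist_force: [0.8, -0.7, 2.6]
finger_gap: 0.154
t 9.25 pos [ 0.572  -0.2756  0.0746] yaw 11.4 tilt -1.0 gap 0.154 F [ 0.8 -0.7  2.6] q6 -0.75
shift cm [-0.05 -0.02  0.16] turn -0.005
r 0.07018376141669941 -77.90159967588642
remaining 1.4483021329160775
-0.125 [ 0.87 -0.07  0.  ]
-0.25 [ 1.73 -0.24  0.  ]
-0.375 [ 2.56 -0.52  0.  ]
-0.5 [ 3.35 -0.9   0.  ]
-0.625 [ 4.09 -1.38  0.  ]
-0.75 [ 4.76 -1.94  0.  ]
-0.875 [ 5.36 -2.58  0.  ]
-1.0 [ 5.87 -3.3   0.  ]
-1.125 [ 6.28 -4.07  0.  ]
-1.25 [ 6.6  -4.89  0.  ]
-1.375 [ 6.81 -5.74  0.  ]
-1.5 [ 6.92 -6.61  0.  ]
```

```bash
python3 -m handwheel '[[0,[0.87,-0.07,0],-0.125],[0,[1.73,-0.24,0],-0.25],[0,[2.56,-0.52,0],-0.375],[0,[3.35,-0.9,0],-0.5],[0,[4.09,-1.38,0],-0.625],[0,[4.76,-1.94,0],-0.75],[0,[5.36,-2.58,0],-0.875],[0,[5.87,-3.3,0],-1.0],[0,[5.87,-3.3,0],-1.0],[0,[5.87,-3.3,0],-1.0]]' 25
python3 - <<'E'
from h import *
rel([.627,-.2008,.0746],95.1)
s=read_state();p=s["eef_pos"][:2];c=np.array([.5573,-.2070]);v=p-c;print("r",np.hypot(*v),np.degrees(np.arctan2(v[1],v[0])))
q=s["eef_rot"];R=Ro.from_quat([q[1],q[2],q[3],q[0]]).as_matrix()
v=np.array([v[0],v[1],0]);v*=.07/np.linalg.norm(v);rem=np.radians(5.08)-np.arctan2(v[1],v[0]);print("remaining",rem)
for a in (.1,.2,.3,.4,.45,.5,.55):
    w=Ro.from_rotvec([0,0,a]).apply(v)
    print(-a,(R.T@(w-v)*100).round(2))
E
```

```text
clock: 10.25
eef_pos: [0.6227, -0.2313, 0.0746]
eef_rot: [-0.0, 0.826, 0.564, -0.0]
wrist_force: [-2.9, 0.7, 5.2]
finger_gap: 0.155
t 10.25 pos [ 0.6227 -0.2313  0.0746] yaw 68.62 tilt -1.0 gap 0.155 F [-2.9  0.7  5.2] q6 -1.65
shift cm [ 3.   -0.71 -0.  ] turn -0.462
r 0.0697723587067903 -20.415172046433387
remaining 0.4449746955726832
-0.1 [ 0.7  -0.05  0.  ]
-0.2 [ 1.39 -0.16  0.  ]
-0.3 [ 2.06 -0.35  0.  ]
-0.4 [ 2.72 -0.6   0.  ]
-0.45 [ 3.03 -0.75  0.  ]
-0.5 [ 3.34 -0.91  0.  ]
-0.55 [ 3.64 -1.09  0.  ]
```

```bash
python3 -m handwheel '[[0,[0.7,-0.05,0],-0.1],[0,[1.39,-0.16,0],-0.2],[0,[2.06,-0.35,0],-0.3],[0,[2.72,-0.6,0],-0.4],[0,[3.03,-0.75,0],-0.45],[0,[3.15,-0.8,0],-0.46],[0,[3.25,-0.85,0],-0.46],[0,[3.35,-0.9,0],-0.46],[0,[3.45,-0.95,0],-0.46],[0,[3.45,-0.95,0],-0.46]]' 25
python3 - <<'E'
from h import *
rel([.627,-.2008,.0746],95.1)
s=read_state();p=s["eef_pos"][:2];c=np.array([.5573,-.2070]);v=p-c;print("r",np.hypot(*v),np.degrees(np.arctan2(v[1],v[0])))
E
```

```text
clock: 11.25
eef_pos: [0.6267, -0.2006, 0.0747]
eef_rot: [0.003, 0.676, 0.737, -0.001]
wrist_force: [-2.3, -26.0, -0.4]
finger_gap: 0.153
t 11.25 pos [ 0.6267 -0.2006  0.0747] yaw 94.88 tilt -0.99998 gap 0.153 F [ -2.3 -26.   -0.4] q6 -2.06
shift cm [-0.03  0.03  0.01] turn -0.004
r 0.06966791782987503 5.301235777568456
```

The hasp is at its stop: 26 N reaction, angle 5.3° against 5.1° expected. Now I release, rise and move back.

```bash
python3 -m handwheel '[[2,[0,0,0],0],[3,[-0.3,0,0],0],[4,[-0.4,0,0],0],[4,[-0.4,0,0],0],[4,[-0.4,0,0],0],[4,[-0.4,0,-1.5],0],[4,[-0.4,0,-3.5],0],[4,[-0.4,0,-6],0],[4,[-0.4,0,-9],0],[4,[-0.4,0,-12],0]]' 25
python3 -c "
from h import *
rel([.42,.12,.22],95)"
```

```text
clock: 12.25
eef_pos: [0.6268, -0.1997, 0.1966]
eef_rot: [0.0, 0.675, 0.738, 0.0]
wrist_force: [-0.4, -0.3, 1.0]
finger_gap: 0.471
t 12.25 pos [ 0.6268 -0.1997  0.1966] yaw 95.06 tilt -1.0 gap 0.471 F [-0.4 -0.3  1. ] q6 -2.07
shift cm [ 33.67 -17.78  -2.36] turn 0.001
```

```bash
python3 -m handwheel '[[4,[3.4,-1.8,-0.4],0],[4,[6.8,-3.6,-0.8],0],[4,[10.2,-5.4,-1.2],0],[4,[13.6,-7.2,-1.6],0],[4,[17,-9,-2],0],[4,[20.4,-10.8,-2.4],0],[4,[23.8,-12.6,-2.4],0],[4,[27.2,-14.4,-2.4],0],[4,[30.5,-16.2,-2.4],0],[4,[33.6,-17.8,-2.4],0]]' 25
python3 - <<'E'
from h import *
for n in("top","scene"):
    d=get_image(n);cv2.imwrite(f"pics/{n}3.png",d["img"])
    P=cloud(d);x,y,z=P[...,0],P[...,1],P[...,2]
    b=(d["z_map"]>0)&(x>.35)&(x<.68)&(y<-.12)&(y>-.38)&(z>.09)&(z<.115)
    k,lab,st,c=cv2.connectedComponentsWithStats(b.astype(np.uint8))
    for i in range(1,k):
        if st[i,4]>8: print(n,st[i],cv2.minAreaRect(P[lab==i][:,:2].astype(np.float32)*1000),P[lab==i].mean(0))
    if n=="top": cv2.imwrite("pics/crop3.png",cv2.resize(d["img"][120:275,100:440],None,fx=2.3,fy=2.3,interpolation=cv2.INTER_CUBIC))
E
```

```text
clock: 13.25
eef_pos: [0.4188, 0.1203, 0.2194]
eef_rot: [0.0, 0.675, 0.738, 0.001]
wrist_force: [0.4, -0.8, -0.3]
finger_gap: 0.472
top [357 133   8   8  56] ((625.8544311523438, -199.89816284179688), (12.203417778015137, 13.271788597106934), 88.56727600097656) [ 0.62553188 -0.19948453  0.0993061 ]
top [361 219  55  11 418] ((465.1655578613281, -249.67172241210938), (13.949809074401855, 95.92554473876953), 5.0821733474731445) [ 0.46508184 -0.24781564  0.10520027]
scene [100 229  50  42 610] ((467.614013671875, -251.2772216796875), (16.634790420532227, 95.39598083496094), 4.2667717933654785) [ 0.46998955 -0.25269991  0.10143919]
scene [199 296   9  10  70] ((628.7706909179688, -201.31930541992188), (12.253082275390625, 13.773860931396484), 39.45381546020508) [ 0.62953783 -0.20206122  0.09810955]
```

View pics/crop3.png

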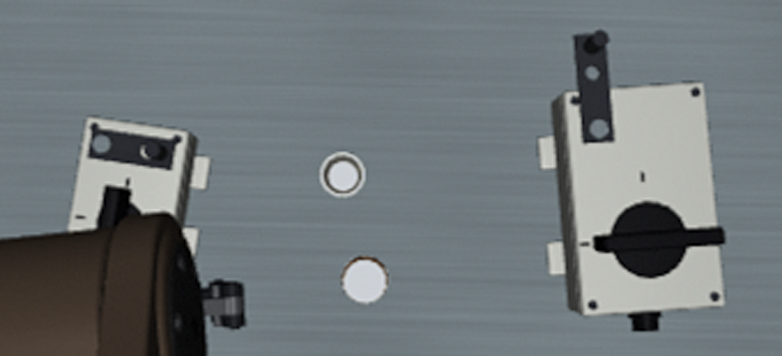

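View pics/scene3.png

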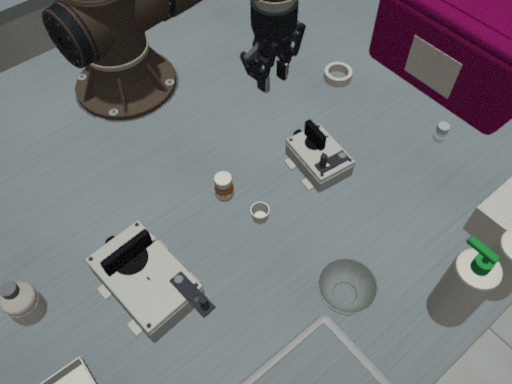

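In the top crop the bar lies across the box at (658,239) and the hasp points straight out past the box's end, with its post at (596,42). In the scene view the small handle at (315,135) hasn't moved and the robot is clear of everything.

```bash
python3 -c "
from bench import *
print(close_job())"
```

```text
the job is handed in; nothing more can be done
None
```

I turned the larger isolator's handle a quarter turn anticlockwise to its off stop. I then swung its hasp out to its stop past the end of the box, moved the arm clear and handed the job in at about 13.4 s.

- **Handle:** in the last pictures the bar lies across the box. The top view puts it at 5.1° in the world frame, which matches the box's own 5.1° turn. The scene camera read 4.3°, which is within its noise.
- **Hasp:** the post is at about (0.627, −0.200) m, against (0.627, −0.201) m expected at the stop.
- **Everything else:** the small handle and the loose items look unmoved. The highest wrist force I read after any move was 26 N, with the hasp pressed against its stop. No check failed.

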